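# Close the sample tin in the lid press

### The job

Slide the big round sample tin across the table until it stands wholly on the round pad under the lid press, without lifting or tipping it. Then push the press's knob down until the tin's lid is flush with its rim, and let the knob rise again. Leave the tray, bottles and jar where they are.

Things in the scene. Friction and masses are not known exactly. Their poses are not given: they have to be found in the camera images.
- tin: loose round flat sample tin of bare metal, 160 mm diameter, rim 44 mm above the table, about 0.56 kg with its lid; too wide to grip. Origin: centre of its underside; z up. It starts to the left or the right of the press; the square tray stands on the other side
- tin_lid (a joint): plug lid of the tin, a flat disc 140 mm across inside the rim. 0 = loose, its top 52 mm above the table (8 mm proud of the rim); 0.008 m = fully home, flush with the rim. Takes about 6 N to push down and stays where it is left
- pad_centre (a point): centre of the dark round pad, 190 mm diameter, painted flat on the table (nothing to climb), straight under the ram of the fixed lid press. The tin stands wholly on the pad when their centres agree within 15 mm. The ram's 44 mm foot hangs 88 mm above the pad when up
- press: fixed lid press. Origin at the pad's centre; x points to its column. Along x: foot block from 120 to 210 mm (120 mm wide, 30 mm high), column 30 mm square at 150 mm, 195 mm high; an arm 26 mm wide at height 160 to 184 mm runs from the column to a 38 mm sleeve above the pad's centre (height 154 to 190 mm)
- ram (a joint): vertical travel of the ram and its knob: 0 = up, grows downward to at most 0.050 m. Its spring pushes back with about 4 N at the top and 8 N at 0.044 m and lifts it again when let go. With the tin below, the foot meets the loose lid at 0.036 m and the lid is home at 0.044 m, about 14 N in all just before it stops
- knob_top (a point): centre of the flat top of the ram's black round knob (52 mm diameter, 25 mm thick), straight above the pad centre; 275 mm above the table when up; push it straight down 44 mm
- square_tray: bystander: loose grey open tray, 120 x 120 x 45 mm high; origin at the centre of its underside
- bottle_a: bystander: pale plastic bottle, 66 mm diameter, 170 mm high, beyond the press on the left (+y) side; origin under its centre
- bottle_b: bystander: the same kind of bottle beyond the press on the right (-y) side; origin under its centre
- jar: bystander: squat glass jar, 70 mm diameter, 65 mm high, between the robot and the press; origin under its centre
Not all that is in view belongs to the job. What is shaped like the tin but green is not meant.

How it is judged:
By the outcome, as a careful person would: the job done as asked, in the order asked, and still so for the second after the job is handed in, with the robot touching nothing.
It also fails if it takes over 53 s, if anything falls off the work surface, if the arm or the gripper's body presses on something with over 40 N, if the wrist force passes 120 N, or if a joint passes its speed limit or range.

### The arm

A 6-joint arm with a two-finger parallel gripper is mounted at the origin on the work surface. World frame = base frame: x ahead of the robot, y to its left, z up, the work surface at z = 0. Lengths are in m, angles in degrees, forces in N, time in s.
With the tool pointing down it reaches from about 0.325 to 0.85 m from the base axis. Payload 15.5 kg.
Tool frame: the origin (TCP) lies midway between the tips of the shut fingers; the grasp point (between the pads) lies 19 mm behind it; y points along the fingers, x is the direction in which the jaws open and shut, and the axes are right-handed (so a half turn about y gives the same grasp; the last joint's range is limited). The gripper opens to 91 mm and grips with 3 to 60 N. Pads are 32 mm wide; open, the fingers measure 118 mm over their backs; the gripper's body (76 mm by 178 mm) begins 60 mm behind the grasp point.
Start: joints at [-74.685, 28.281, 77.091, -0, 74.628, -5.472], TCP at [0.222, -0.584, 0.181] pointing down, gripper open.
Joint ranges: [-166.48, 166.48], [-47.26, 123.95], [12.59, 153.08], [-70.14, 250.14], [6.76, 159.57], [-176.63, 176.63]. Speed limits (degrees/s): [108.29, 108.29, 147.25, 172.46, 172.46, 172.46].

### API

Orientations are given as a 3x3 rotation matrix whose columns are the frame's x, y, z axes.
In Python, from bench import ctrl gives the robot as it stands. The module is installed in compiled form; this text tells all that it offers. Calls block until the motion is done:
- ctrl.goto(position, orientation): joint-space move of the TCP to a pose.
- ctrl.move_l(position, vel=0.15, ori=None, contact_N=None): straight line of the TCP; ori=None keeps the orientation; vel is the mean speed in m/s. With contact_N (N) it stops when the force on the tool has changed by that much, and returns True; else False.
- ctrl.movej(angles): joint-space move.
- ctrl.command_gripper(opening): opening from 0.0 (shut) to 1.0 (fully open); the grip force is fixed at half the most; returns when the fingers have stopped.
- ctrl.sleep(seconds).
- ctrl.ik(position, orientation): joint angles nearest the present ones, or None.
- ctrl.read_camera(name): name is "scene" or "top" or "wrist"; returns the picture (480x640x3 uint8, blue, green, red); there is no depth.
- ctrl.camera_params(name): a dict with "fx", "fy", "cx", "cy" (pixels), "pose" (4x4, takes a point from camera to world coordinates); the wrist camera has in their place "T_tool_cam" (4x4, takes a point from camera to tool coordinates, whose origin is the TCP and whose axes are the tool frame's). Camera axes: x right, y up, looking along -z (the intrinsics and any distortion apply to the point x, -y, -z); pixel columns grow to the right and rows downward; lengths in m; the calibration is good to about 2 mm. A picture is of the moment at which its call begins: read the wrist's pose just before it. camera_params takes no time and is no camera call.
A pose or a line that the arm cannot do raises ctrl.MotionError and nothing moves.
- ctrl.sign_off(): hands the job in, once; it reports no verdict.
Readings, each from a call of its own:
- ctrl.current_t(): time.
- ctrl.current_q(): joint angles.
- ctrl.current_dq(): joint speeds.
- ctrl.current_effort(): joint torques, N m.
- ctrl.current_tool_pos(): TCP position.
- ctrl.current_eef_rot(): TCP orientation.
- ctrl.current_contact_force(): force on the tool from outside, world axes, zero at the start.
- ctrl.current_wrist_torque(): the same for the moment, N m.
- ctrl.current_grip_width(): opening from 0.0 (shut) to 1.0 (fully open).
Only numpy, scipy, OpenCV 4.12 (cv2) and the standard library are available. Lean on these libraries where they do the work, as an engineer would, in place of code of your own. Each camera call takes 0.05 s, during which the arm holds its last target.

## Working session

There is one attempt and no reset: what is moved stays moved. The work goes in short steps, each a Python script; the robot and the scene stay as the last script left them, time stands still between calls to the robot, and variables do not carry over. Pictures are saved under pics/ and viewed, and the job is handed in when it is done.

```bash
mkdir -p pics; python3 - <<'E'
from bench import ctrl
import cv2,numpy as np
np.set_printoptions(precision=4,suppress=True)
for n in("scene","top","wrist"):
    cv2.imwrite(f"pics/{n}0.png",ctrl.read_camera(n)); p=ctrl.camera_params(n); print(n,p)
print(ctrl.current_t(),ctrl.current_eef_rot())
E
```

```text
scene {'fx': 453.5308902683397, 'fy': 453.5308902683397, 'cx': 321.92021804922257, 'cy': 239.74474213596648, 'pose': array([[-0.1003, -0.7247,  0.6817,  1.2556],
       [ 0.9949, -0.0789,  0.0625,  0.0686],
       [ 0.0085,  0.6845,  0.729 ,  1.025 ],
       [ 0.    ,  0.    ,  0.    ,  1.    ]])}
top {'fx': 532.3947287645854, 'fy': 532.3947287645854, 'cx': 316.28028851906845, 'cy': 238.8005771887186, 'pose': array([[ 0.0012,  0.9925, -0.1225,  0.2968],
       [-1.    ,  0.0001, -0.0091, -0.0146],
       [-0.0091,  0.1225,  0.9924,  1.4979],
       [ 0.    ,  0.    ,  0.    ,  1.    ]])}
wrist {'fx': 342.54720640998084, 'fy': 342.54720640998084, 'cx': 317.66264988402236, 'cy': 244.60417333691086, 'T_tool_cam': array([[ 1.    , -0.0007, -0.0005, -0.0006],
       [-0.0002,  0.2933, -0.956 , -0.2038],
       [ 0.0008,  0.956 ,  0.2933,  0.0833],
       [ 0.    ,  0.    ,  0.    ,  1.    ]])}
0.15 [[ 0.3549 -0.0002  0.9349]
 [-0.9349  0.0009  0.3549]
 [-0.0009 -1.      0.0001]]
```

View pics/scene0.png

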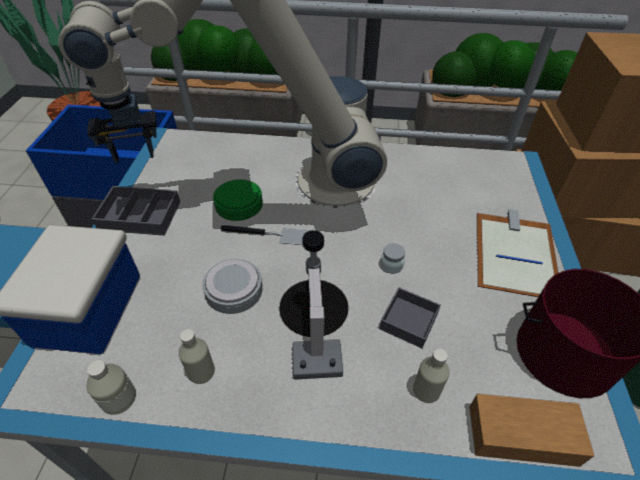

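View pics/top0.png

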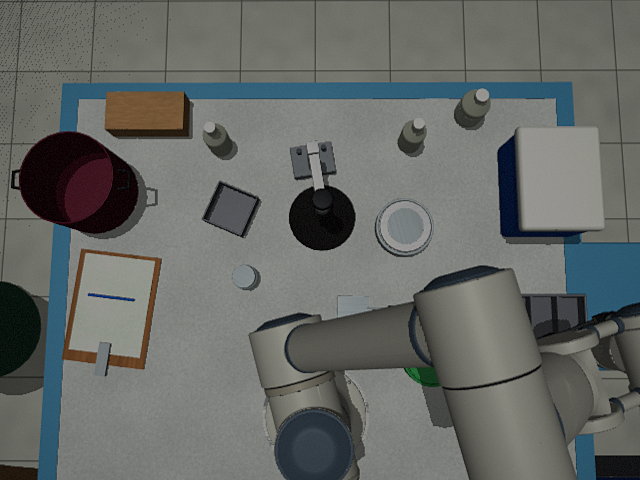

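Top view: the tin is at (404,227), bare metal on the −y side. The green lookalike is at (425,375) in top and (238,198) in scene, and is rejected by colour. The pad is at (322,217), press knob at (323,199), tray at (232,209), jar at (246,277), bottles at (413,137), (216,140) and an extra one at (473,107). A spatula is at about (352,302). Now I'll measure.

```bash
cat > h.py <<'E'
from bench import ctrl
import cv2,numpy as np
np.set_printoptions(precision=4,suppress=True)
def cast(p,px,z,pose=None):
    T=p["pose"] if pose is None else pose
    px=np.atleast_2d(px).astype(float)
    d=np.c_[(px[:,0]-p["cx"])/p["fx"],-(px[:,1]-p["cy"])/p["fy"],-np.ones(len(px))]@T[:3,:3].T
    o=T[:3,3]; s=(z-o[2])/d[:,2]
    return (o+d*s[:,None])[:,:2]
def proj(p,P,pose=None):
    T=p["pose"] if pose is None else pose
    c=(np.atleast_2d(P)-T[:3,3])@T[:3,:3]
    return np.c_[p["cx"]-p["fx"]*c[:,0]/c[:,2],p["cy"]+p["fy"]*c[:,1]/c[:,2]]
def down(xdir):
    x=np.array([*xdir,0.]);x/=np.linalg.norm(x);y=np.array([0,0,-1.]);return np.c_[x,y,np.cross(x,y)]
def circfit(q):
    A=np.c_[2*q,np.ones(len(q))];s=np.linalg.lstsq(A,(q**2).sum(1),rcond=None)[0]
    return s[:2],np.sqrt(s[2]+s[:2]@s[:2])
def blob(mask,px):
    n,l=cv2.connectedComponents(mask.astype(np.uint8)); k=l[px[1],px[0]]
    if k==0: print("seed off mask",px); return None
    c,_=cv2.findContours((l==k).astype(np.uint8),cv2.RETR_EXTERNAL,cv2.CHAIN_APPROX_NONE)
    return max(c,key=cv2.contourArea)[:,0,:]
E
python3 - <<'E'
from h import *
for n,padpx in (("top",(340,230)),("scene",(295,310))):
    im=cv2.imread(f"pics/{n}0.png");p=ctrl.camera_params(n)
    g=im.max(2)
    c=blob(g<32,padpx)
    q=cast(p,c,0.0); cen,r=cv2.minEnclosingCircle(q.astype(np.float32)); print(n,"pad",cen,r)
    # robust: RANSAC-ish refit near circle
    o,r=np.array(cen),r
    for _ in range(8):
        d=np.linalg.norm(q-o,axis=1); o,r=circfit(q[abs(d-r)<0.006])
    print("  refit",o,r,(abs(np.linalg.norm(q-o,axis=1)-r)<.004).sum(),len(q))
    hsv=cv2.cvtColor(im,cv2.COLOR_BGR2HSV)
    x,y=(404,227) if n=="top" else (233,285)
    cv2.imwrite(f"pics/tin_{n}.png",cv2.resize(im[y-60:y+60,x-130:x+130],None,fx=3,fy=3,interpolation=cv2.INTER_NEAREST))
E
```

```text
top pad (0.5436961650848389, -0.015775812789797783) 0.09387174248695374
  refit [ 0.5434 -0.0155] 0.09187541607154767 176 191
scene pad (0.5514869093894958, -0.033208247274160385) 0.09008572995662689
  refit [ 0.5484 -0.0171] 0.09004870242222843 80 132
```

```bash
python3 -c "
import cv2,numpy as np
a=cv2.imread('pics/tin_top.png');b=cv2.imread('pics/tin_scene.png');cv2.imwrite('pics/tins.png',cv2.resize(np.vstack([a,b]),(650,600)))"
```

```text
(no output)
```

View pics/tins.png

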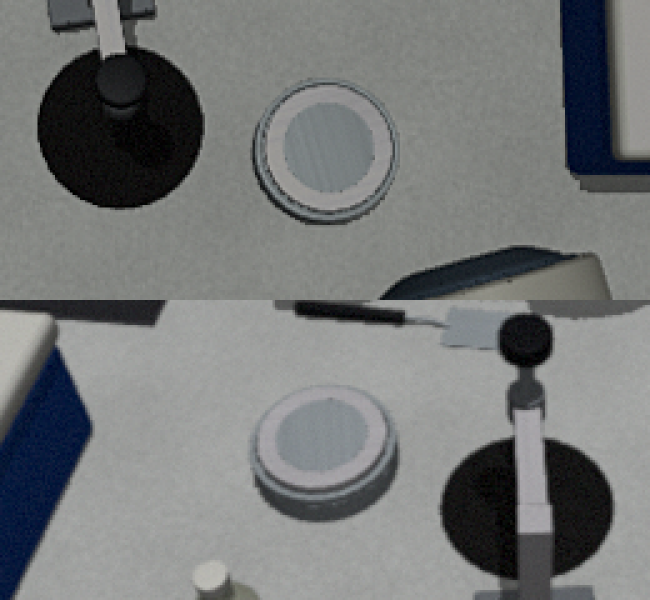

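The crops show the bare-metal tin with its pale lid, ring and grey centre, top centred near (404,227), and the black knob over the pad.

```bash
python3 - <<'E'
from h import *
for n,(x,y) in (("top",(404,227)),("scene",(233,281))):
    im=cv2.imread(f"pics/{n}0.png")
    for dx in range(-44,46,3): print(n,dx,im[y,x+dx],end=' ')
    print()
im=cv2.imread("pics/top0.png")
for y in range(170,250,4): print(y,im[y,322])
im=cv2.imread("pics/scene0.png")
for y in range(224,270,3): print(y,im[y,313],im[y,316])
E
```

```text
top -44 [126 130 128] top -41 [124 127 125] top -38 [123 128 126] top -35 [124 127 127] top -32 [128 132 130] top -29 [40 39 35] top -26 [99 99 94] top -23 [154 157 159] top -20 [148 150 151] top -17 [135 136 132] top -14 [129 127 122] top -11 [130 129 124] top -8 [132 132 125] top -5 [130 129 124] top -2 [129 127 120] top 1 [128 127 121] top 4 [129 128 120] top 7 [129 127 121] top 10 [126 125 119] top 13 [128 127 121] top 16 [119 116 111] top 19 [137 135 132] top 22 [145 146 147] top 25 [150 150 150] top 28 [142 140 131] top 31 [133 136 136] top 34 [132 135 133] top 37 [133 136 135] top 40 [133 137 134] top 43 [133 134 133] 
scene -44 [160 163 161] scene -41 [161 164 162] scene -38 [164 166 165] scene -35 [162 164 162] scene -32 [164 166 167] scene -29 [135 131 124] scene -26 [164 163 166] scene -23 [164 162 164] scene -20 [149 144 141] scene -17 [140 135 130] scene -14 [142 138 130] scene -11 [145 140 132] scene -8 [143 141 134] scene -5 [141 137 130] scene -2 [147 143 135] scene 1 [142 138 133] scene 4 [145 140 135] scene 7 [147 142 136] scene 10 [145 141 136] scene 13 [147 142 13
[... 255 characters left out ...]
8 20 20]
178 [146 147 149]
182 [151 153 154]
186 [155 158 159]
190 [17 18 16]
194 [26 28 25]
198 [29 28 26]
202 [34 33 33]
206 [35 33 31]
210 [15 12  9]
214 [18 14 17]
218 [9 6 6]
222 [4 5 4]
226 [ 3  8 10]
230 [19 18 16]
234 [19 16 16]
238 [ 8 14 11]
242 [ 6 16 18]
246 [2 1 5]
224 [88 89 88] [89 89 90]
227 [152 156 152] [86 87 87]
230 [87 86 89] [58 56 56]
233 [30 25 25] [20 11 18]
236 [14 14  9] [24 20 16]
239 [20 20 15] [19 12 17]
242 [20 16 18] [24 19 19]
245 [30 27 27] [21 17 15]
248 [1 2 2] [16 12 10]
251 [18 17 17] [41 40 36]
254 [54 54 51] [91 90 90]
257 [57 56 55] [61 60 57]
260 [58 57 56] [60 57 52]
263 [60 56 53] [51 51 50]
266 [56 56 53] [94 88 86]
269 [147 145 146] [158 154 155]
```

```bash
python3 - <<'E'
from h import *
for n,(x,y),pad in (("top",(404,227),(340,230)),("scene",(233,281),(295,310))):
    im=cv2.imread(f"pics/{n}0.png");p=ctrl.camera_params(n)
    f=cv2.GaussianBlur(im.astype(np.float32),(0,0),1.0)
    m=(f[...,0]-f[...,2]>3.5)
    c=blob(m,(x,y)); q=cast(p,c,0.052); o,r=circfit(q); print(n,"label",o,r,np.abs(np.linalg.norm(q-o,axis=1)-r).max())
    # outer outline: metal+label+dark groove vs. table: fill external contour of the ring mask
    t=(f[...,1]-f[...,0]<1.2).astype(np.uint8)
    t=cv2.morphologyEx(t,cv2.MORPH_OPEN,np.ones((3,3),np.uint8))
    c=blob(t,(x,y))
    if c is not None:
        e=cv2.fitEllipse(c); print("  outline ellipse",e)
        q=cast(p,c,0.044); o,r=circfit(q); print("  outline@.044",o,r)
# knob
im=cv2.imread("pics/top0.png");p=ctrl.camera_params("top")
crop=im[180:220,300:346];cv2.imwrite("pics/knob.png",cv2.resize(np.clip(crop.astype(int)*4,0,255).astype(np.uint8),None,fx=12,fy=12,interpolation=0))
print("pad proj knob",proj(p,[.5434,-.0155,.275]),proj(ctrl.camera_params("scene"),[[.5434,-.0155,.275],[.5484,-.0171,.275]]))
im=cv2.imread("pics/scene0.png");p=ctrl.camera_params("scene")
c=blob(im.max(2)<45,(313,240)); print(cv2.boundingRect(c))
crop=im[220:285,280:350];cv2.imwrite("pics/knob2.png",cv2.resize(np.clip(crop.astype(int)*2,0,255).astype(np.uint8),None,fx=8,fy=8,interpolation=0))
# column direction: foot block seen in top
E
```

```text
top label [ 0.5122 -0.2448] 0.04835383460411556 0.0018017549108217054
  outline ellipse ((403.72955322265625, 227.03390502929688), (57.04966735839844, 58.1156120300293), 66.18287658691406)
  outline@.044 [ 0.5094 -0.242 ] 0.07967431168029367
scene label [ 0.5156 -0.2457] 0.05123220112673005 0.0025772505796267733
  outline ellipse ((231.676025390625, 285.5240478515625), (57.31122589111328, 64.19847106933594), 83.53352355957031)
  outline@.044 [ 0.529 -0.242] 0.09232144611118208
pad proj knob [[321.5481 198.1349]] [[313.7682 235.6287]
 [312.8242 237.1492]]
(303, 231, 21, 22)
```

View pics/knob.png

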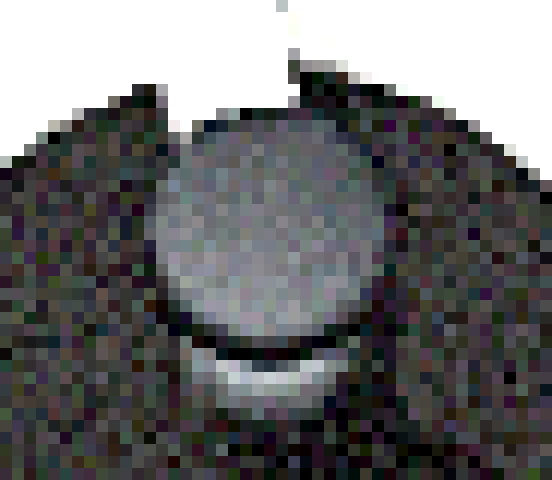

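View pics/knob2.png

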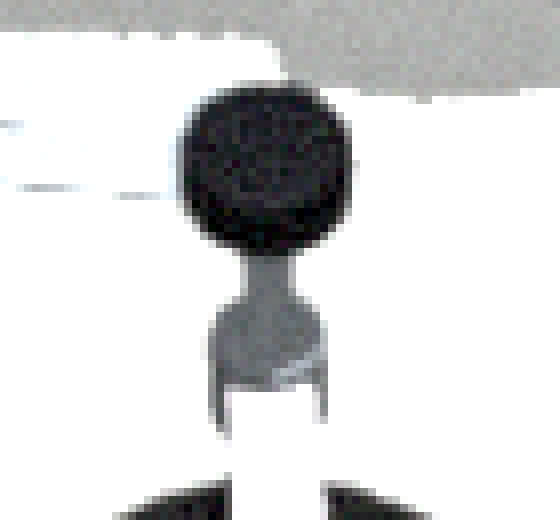

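Knob centre at top (322,198) matches the pad centre projected to z=0.275, (321.5,198.1). The tin outline radius of 79.7 mm matches the given 80. Next: bystanders, the press direction and IK for the push.

```bash
cat >> h.py <<'E'
PAD=np.array([.544,-.016]); TIN=np.array([.5125,-.2445])
u=(PAD-TIN)/np.linalg.norm(PAD-TIN)
def tilted(sgn,deg,u=u):
    # fingers along y: down and forward along u by deg ; tool z = sgn*u side
    a=np.radians(deg); y=np.array([*(u*np.sin(a)),-np.cos(a)])
    z=sgn*np.array([*(u*np.cos(a)),np.sin(a)]); x=np.cross(y,z); return np.c_[x,y,z]
E
python3 - <<'E'
from h import *
p=ctrl.camera_params("top")
print("bottle_b base~",cast(p,[[408,150],[413,137]],0.0),"cap",cast(p,[418,124],.17))
print("bottle_a cap",cast(p,[209,129],.17)," footblock c",cast(p,[313,160],.03)-PAD,"tray",cast(p,[232,209],.02),"jar",cast(p,[246,277],.06))
print(u,ctrl.current_q())
for s in(1,-1):
  for t in (10,20,30):
    R=tilted(s,t)
    for d in (-.14,-.085,.14):
      for z in(.15,.012):
        P=[*(TIN+u*d),z]; q=ctrl.ik(P,R); print(s,t,d,z,q)
print(ctrl.ik([*PAD,.3],down([0,-1])),ctrl.ik([*PAD,.3],down([1,0])))
E
```

```text
bottle_b base~ [[ 0.7402 -0.2655]
 [ 0.7789 -0.2808]] cap [[ 0.7588 -0.2642]]
bottle_a cap [[0.7465 0.2752]]  footblock c [[0.1586 0.0245]] tray [[0.5638 0.2369]] jar [[0.3702 0.1884]]
[0.1366 0.9906] [-74.6847  28.3068  77.1175  -0.0001  74.6275  -5.4702]
1 10 -0.14 0.15 [-48.0445  33.1156  74.1806   7.7581  79.2927 -42.0783]
1 10 -0.14 0.012 [-48.0445  42.0511  80.9285   8.5037  63.7648 -44.4098]
1 10 -0.085 0.15 [-44.196   30.7594  78.8089   8.2688  76.5339 -38.7049]
1 10 -0.085 0.012 [-44.196   40.2222  85.624    9.2526  60.4428 -41.361 ]
1 10 0.14 0.15 [-24.4532  24.6114  90.4401  10.3276  68.1581 -20.7245]
1 10 0.14 0.012 [-24.4532  35.7041  97.6499  12.5076  50.2086 -24.9263]
1 20 -0.14 0.15 [-52.1083  37.1918  68.8961  14.1859  88.2206 -46.4906]
1 20 -0.14 0.012 [-52.1083  45.8099  75.0491  14.7696  73.9135 -50.219 ]
1 20 -0.085 0.15 [-48.697   34.5289  74.3701  15.0606  84.6794 -44.0473]
1 20 -0.085 0.012 [-48.697   43.7079  80.5413  15.9936  69.8826 -48.2482]
1 20 0.14 0.15 [-30.767   26.9322  89.4551  19.2719  72.6431 -30.1787]
1 20 0.14 0.012 [-30.767   38.0872  95.9932  
[... 1184 characters left out ...]
8826 131.7518]
-1 20 0.14 0.15 [-30.767   26.9322  89.4551  19.2719  72.6431 149.8213]
-1 20 0.14 0.012 [-30.767   38.0872  95.9932  22.3107  56.0799 142.8784]
-1 30 -0.14 0.15 [-55.4895  41.9523  63.5955  19.8466  97.1123 130.8559]
-1 30 -0.14 0.012 [-55.4895  50.4401  68.847   19.7938  84.1798 126.207 ]
-1 30 -0.085 0.15 [-52.4532  39.0401  69.9057  20.8823  92.9179 132.3982]
-1 30 -0.085 0.012 [-52.4532  48.109   75.1212  21.2206  79.578  127.2678]
-1 30 0.14 0.15 [-36.2612  30.3925  88.2165  26.7049  78.1225 142.0973]
-1 30 0.14 0.012 [-36.2612  41.6887  93.7007  29.4917  63.2921 133.7463]
[-7.9718 16.1235 77.882  -0.     85.9945 82.0282] [-7.9718 16.1235 77.882  -0.     85.9945 -7.9718]
```

```bash
python3 - <<'E'
from h import *
t=ctrl.camera_params("top");s=ctrl.camera_params("scene")
print("top base corners",cast(t,[[500,238],[499,150]],0.0)); print("scene base",cast(s,[[138,285],[105,352]],0.0))
def ray(p,px):
    T=p["pose"];d=T[:3,:3]@np.array([(px[0]-p["cx"])/p["fx"],-(px[1]-p["cy"])/p["fy"],-1]);return T[:3,3],d/np.linalg.norm(d)
for a,b in (((520,236),(127,232)),((517,128),(78,321))):
    o1,d1=ray(t,a);o2,d2=ray(s,b)
    A=np.c_[d1,-d2];k=np.linalg.lstsq(A,o2-o1,rcond=None)[0];print("lid corner",o1+k[0]*d1,o2+k[1]*d2)
E
```

```text
top base corners [[ 0.4839 -0.5201]
 [ 0.7398 -0.5277]]
scene base [[ 0.5276 -0.5178]
 [ 0.7396 -0.5206]]
lid corner [ 0.4698 -0.5188  0.1543] [ 0.4712 -0.5236  0.1563]
lid corner [ 0.7516 -0.5224  0.1583] [ 0.7515 -0.5221  0.1582]
```

The cooler occupies y<−0.52, z<0.157, so I'll push with the camera on the forward side, leaning back 25°, which keeps clear of both cooler and knob. First I'll push to 40 mm short of the target.

```bash
python3 - <<'E'
from h import *
R=tilted(1,25)
ctrl.goto([*(TIN-u*.125),.12],R)
ctrl.move_l([*(TIN-u*.125),.014],vel=.1)
f0=ctrl.current_contact_force()
hit=ctrl.move_l([*(TIN-u*.06),.014],vel=.04,contact_N=1.0)
pp=ctrl.current_tool_pos();print(hit,pp,(pp[:2]-TIN)@u,ctrl.current_contact_force()-f0,ctrl.current_t())
for n in("top","wrist"): cv2.imwrite(f"pics/{n}1.png",ctrl.read_camera(n))
E
```

```text
False [ 0.5043 -0.3041  0.014 ] -0.06017344343282042 [-0.7108  0.3758 -0.5041] 4.4167
```

View pics/top1.png

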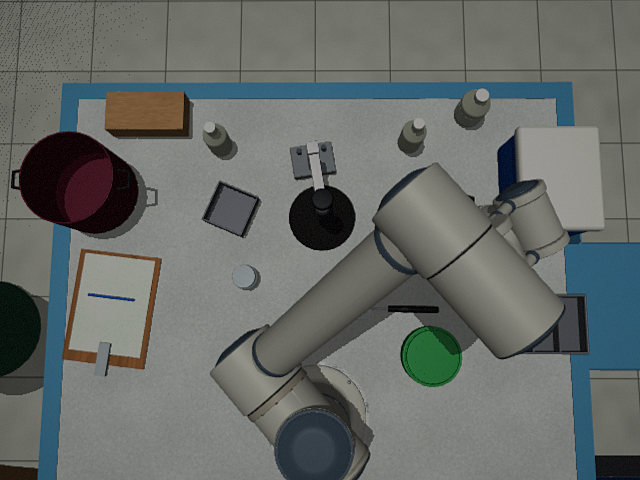

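View pics/wrist1.png

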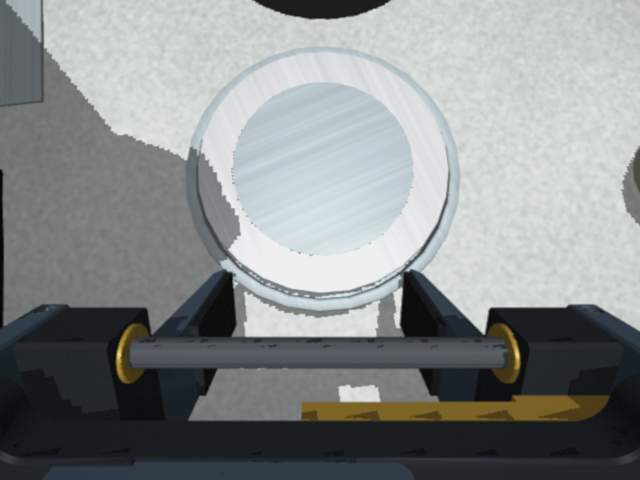

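Wrist view: the tin (label centre ~(323,168)) sits cradled between the two open fingers at (230,290) and (410,290), and the pad's edge shows at (320,10). Next I'll measure the tin from the wrist camera.

```bash
cat >> h.py <<'E'
def wpose(p):
    T=np.eye(4);T[:3,:3]=ctrl.current_eef_rot();T[:3,3]=ctrl.current_tool_pos();return T@p["T_tool_cam"]
def wtin(im,W,p,guess,z=.052):
    """label disc radius ~ .049 on lid: colour segmentation B-R"""
    f=cv2.GaussianBlur(im.astype(np.float32),(0,0),1.5); m=f[...,0]-f[...,2]>8
    s=proj(p,[[*guess,z]],W)[0].astype(int); c=blob(m,s)
    if c is None: print(f[s[1],s[0]]);return None
    q=cast(p,c,z,W);o,r=circfit(q)
    for _ in range(8):
        d=abs(np.linalg.norm(q-o,axis=1)-r); o,r=circfit(q[d<max(.002,np.median(d)*2)])
    return o,r,len(q),s
E
python3 - <<'E'
from h import *
p=ctrl.camera_params("wrist");W=wpose(p);im=cv2.imread("pics/wrist1.png")
tp=np.array(ctrl.current_tool_pos()[:2])
for (x,y) in((323,168),(323,65),(420,165),(323,52)): print(im[y,x])
print(wtin(im,W,p,tp+u*.08))
o=wtin(im,W,p,tp+u*.08)
if o: print("rel along/lat",(o[0]-tp)@u,(o[0]-tp)@np.array([-u[1],u[0]]))
m=(im.max(2)<60);c=blob(m,(320,8));q=cast(p,c[(c[:,1]>1)],0.0,W);print("pad",circfit(q))
E
```

```text
[220 215 201]
[218 215 212]
[232 229 228]
[218 213 209]
(array([ 0.5148, -0.2448]), np.float64(0.05015353738879831), 503, array([318, 130]))
rel along/lat 0.060240363230255445 -0.002301987207417191
pad (array([ 0.5467, -0.0154]), np.float64(0.09481412093811252))
```

```bash
sed -i 's/^PAD=.*/PAD=np.array([.5467,-.0154]); TIN=np.array([.5148,-.2448])/' h.py; python3 - <<'E'
from h import *
f0=ctrl.current_contact_force()
ctrl.move_l([*(PAD-u*.10),.014],vel=.05)
p=ctrl.camera_params("wrist");W=wpose(p);im=ctrl.read_camera("wrist");cv2.imwrite("pics/wrist2.png",im)
tp=np.array(ctrl.current_tool_pos()[:2]);print(tp,(PAD-tp)@u,ctrl.current_contact_force()-f0,ctrl.current_t())
for g in(.06,.05): print(g,wtin(im,W,p,tp+u*g))
o=wtin(im,W,p,tp+u*.06)[0]; v=np.array([-u[1],u[0]])
print("rel",(o-tp)@u,(o-tp)@v,"to pad",(PAD-o)@u,(PAD-o)@v)
E
```

```text
[ 0.5328 -0.1145] 0.10003260662381026 [-0.375  -4.4304 -0.8949] 8.55
0.06 (array([ 0.5394, -0.0629]), np.float64(0.04980685162975018), 507, array([318, 164]))
0.05 (array([ 0.5394, -0.0629]), np.float64(0.04980685162975018), 507, array([318, 182]))
rel 0.051948484919607615 0.0006462014304316642 to pad 0.04808412170420265 -0.0007311153900264765
```

View pics/wrist2.png

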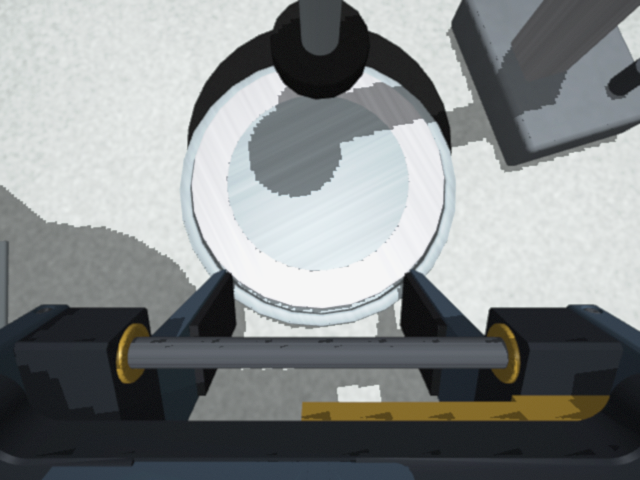

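The tin is tracking straight, with 48 mm left and a 0.7 mm lateral error. I'll lean back more for knob clearance, push most of the rest, then measure again.

```bash
python3 - <<'E'
from h import *
R=tilted(1,33); v=np.array([-u[1],u[0]])
ctrl.move_l([*(PAD-u*.12),.014],vel=.06)
ctrl.move_l([*(PAD-u*.12),.014+.001],vel=.05,ori=R)
ctrl.move_l([*(PAD-u*.07),.014],vel=.04)
p=ctrl.camera_params("wrist");W=wpose(p);im=ctrl.read_camera("wrist");cv2.imwrite("pics/wrist3.png",im)
tp=np.array(ctrl.current_tool_pos()[:2]);print(tp,(PAD-tp)@u,ctrl.current_contact_force(),ctrl.current_t())
o=wtin(im,W,p,tp+u*.04); print(o); o=o[0]
print("rel",(o-tp)@u,(o-tp)@v,"to pad",(PAD-o)@u,(PAD-o)@v)
E
```

```text
[ 0.5378 -0.0854] 0.07053004827766532 [-1.3338 -8.0883  6.9867] 10.775
(array([ 0.5435, -0.0371]), np.float64(0.04991027812808266), 487, array([318, 194]))
rel 0.04856187917336868 0.0010720197161231274 to pad 0.021968169104296633 -0.0002056821209791707
```

View pics/wrist3.png

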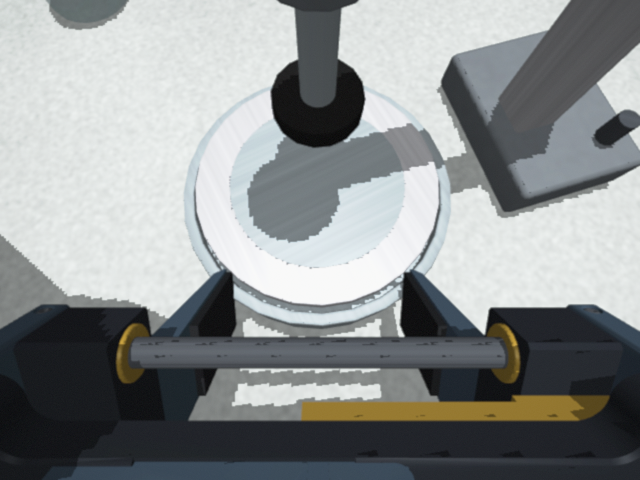

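The +7 N vertical reading suggests the tilted fingertip end faces are bearing on the rim, since the tips sit higher when open. I'll back off, lower under a contact guard, and finish.

```bash
python3 - <<'E'
from h import *
R=tilted(1,27); v=np.array([-u[1],u[0]])
ctrl.move_l([*(PAD-u*.095),.016],vel=.06)
ctrl.move_l([*(PAD-u*.095),.015],vel=.05,ori=R)
f0=ctrl.current_contact_force()
print("lower hit",ctrl.move_l([*(PAD-u*.095),.000],vel=.03,contact_N=2.5),ctrl.current_tool_pos()[2],ctrl.current_contact_force()-f0)
z=max(ctrl.current_tool_pos()[2]+.001,.001)
z=.002 if z<.002 else z+.001
ctrl.move_l([*(PAD-u*.095),z],vel=.03); f0=ctrl.current_contact_force()
p=ctrl.camera_params("wrist")
def meas(k):
    W=wpose(p);im=ctrl.read_camera("wrist");cv2.imwrite(f"pics/wrist{k}.png",im)
    tp=np.array(ctrl.current_tool_pos()[:2]);o=wtin(im,W,p,tp+u*.045);print(o[1:],end=' ')
    print(o[0],"TCPto pad",(PAD-tp)@u,"rel",(o[0]-tp)@u,(o[0]-tp)@v,"to pad",(PAD-o[0])@u,(PAD-o[0])@v,"F",ctrl.current_contact_force()-f0,ctrl.current_t())
meas(4)
ctrl.move_l([*(PAD-u*.066),z],vel=.03)
meas(5)
E
```

```text
lower hit False -9.498671217625376e-05 [1.1252 0.2953 0.7838]
(np.float64(0.05003625270643328), 523, array([318, 182])) [ 0.5434 -0.0371] TCPto pad 0.09505959055243253 rel 0.07310436680255171 0.0004204257188271925 to pad 0.021955223749880806 -0.0002505949690599931 F [0.2042 0.3641 0.0286] 12.55
(np.float64(0.04992931238120515), 610, array([318, 182])) [ 0.5455 -0.0175] TCPto pad 0.06601427871101785 rel 0.06375427235758785 0.0009243680486962945 to pad 0.002260006353429992 -0.0009088187233188513 F [ 0.2992 -2.1769  0.017 ] 13.7167
```

View pics/wrist5.png

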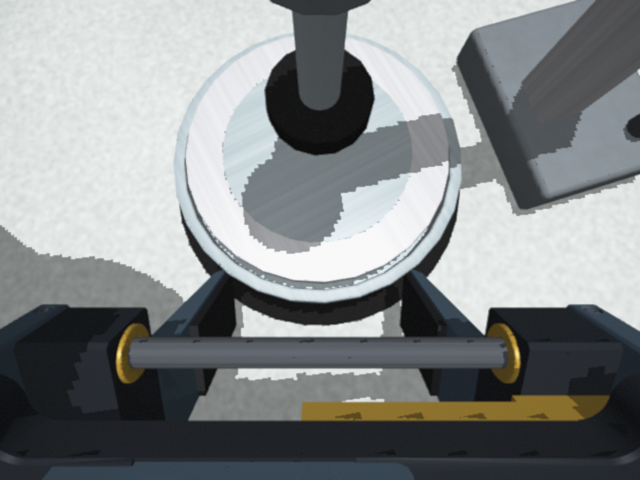

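The tin is 2.4 mm from the pad centre by the wrist view, with the dark pad visible around it. I'll retreat and check from above.

```bash
python3 - <<'E'
from h import *
ctrl.move_l([*(PAD-u*.15),.01],vel=.1)
ctrl.move_l([*(PAD-u*.16),.36],vel=.25)
ctrl.command_gripper(0.0)
R=down([u[1],-u[0]])
ctrl.goto([*(PAD-u*.16),.36],R)
for n in("top","scene","wrist"): cv2.imwrite(f"pics/{n}6.png",ctrl.read_camera(n))
p=ctrl.camera_params("wrist");np.save("W6.npy",wpose(p));print(ctrl.current_t(),ctrl.current_grip_width(),ctrl.current_contact_force())
a=cv2.imread("pics/top6.png")[90:330,200:520];b=cv2.imread("pics/scene6.png")[190:430,160:480]
cv2.imwrite("pics/c6.png",cv2.resize(np.hstack([a,b]),(800,300)))
E
```

```text
18.2917 0.002997175411768809 [-0.0666 -0.6033  0.4581]
```

View pics/c6.png

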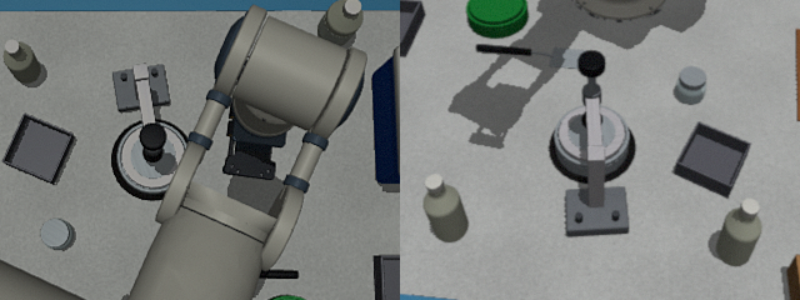

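View pics/wrist6.png

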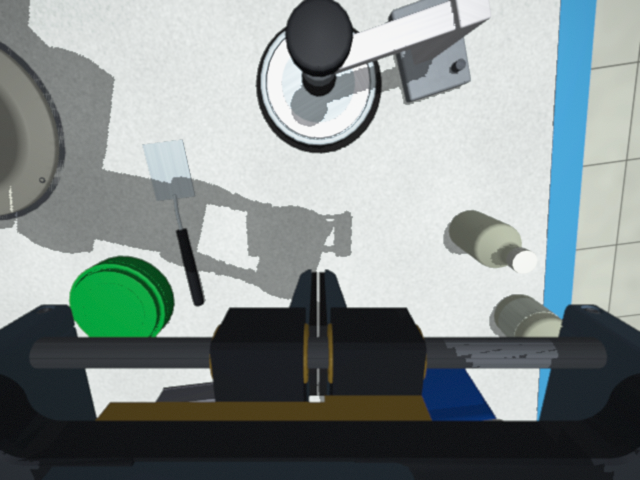

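All three views show the tin ringed by the dark pad, and the tray, jar and bottles are in place. The wrist view puts the knob's top face near (320,35). I'll locate it and press.

```bash
python3 - <<'E'
from h import *
p=ctrl.camera_params("wrist");W=np.load("W6.npy")
k=cast(p,[320,36],.275,W)[0];print("knob wrist",k,"vs PAD",PAD, "width px edges",cast(p,[[287,36],[352,36]],.275,W))
K=np.array([.5455,-.0155])
if np.linalg.norm(k-K)<.012:
    R=down([u[1],-u[0]])
    ctrl.goto([*K,.33],R)
    f0=ctrl.current_contact_force()
    h=ctrl.move_l([*K,.262],vel=.04,contact_N=2.5);z0=ctrl.current_tool_pos()[2];print(h,z0,ctrl.current_contact_force()-f0)
    if h:
        h2=ctrl.move_l([*K,.226],vel=.025,contact_N=26);
        print(h2,ctrl.current_tool_pos(),ctrl.current_contact_force()-f0)
        cv2.imwrite("pics/scene7.png",ctrl.read_camera("scene"));cv2.imwrite("pics/wrist7.png",ctrl.read_camera("wrist"))
    print(ctrl.current_t())
E
```

```text
knob wrist [ 0.5474 -0.019 ] vs PAD [ 0.5467 -0.0154] width px edges [[ 0.5232 -0.0156]
 [ 0.5709 -0.0223]]
False 0.2622072509882502 [-1.323  -0.4402  0.5298]
20.8333
```

```bash
python3 - <<'E'
from h import *
for n in("scene","wrist"): cv2.imwrite(f"pics/{n}8.png",ctrl.read_camera(n))
b=cv2.imread("pics/scene8.png")[150:330,220:440];c=cv2.resize(b,(660,540));cv2.imwrite("pics/c8.png",c)
print(ctrl.current_contact_force(),ctrl.current_tool_pos())
E
```

```text
[0.999  1.2035 0.5232] [ 0.5456 -0.0155  0.2621]
```

View pics/c8.png

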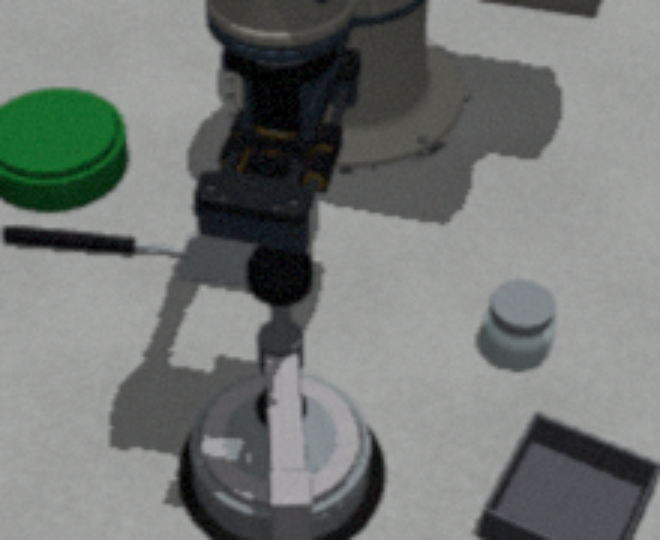

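View pics/wrist8.png

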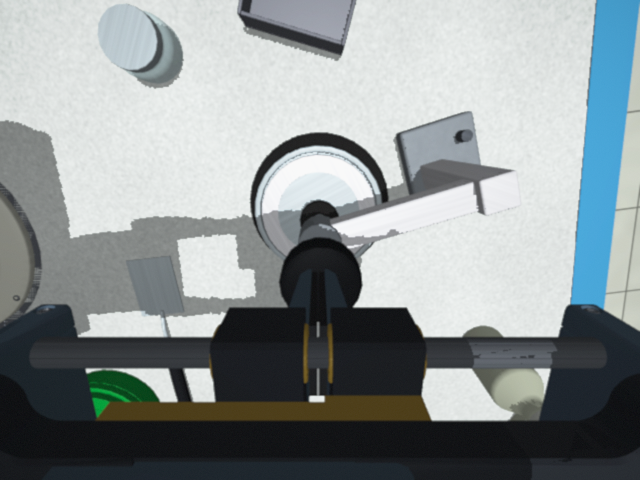

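The shut fingers are centred on the knob, tips near its middle in the wrist view (318,270). No force has built up yet, so I'll continue down under the guard.

```bash
python3 - <<'E'
from h import *
K=np.array([.5455,-.0165])
fs=[ctrl.current_contact_force()]; f0=fs[0]
for z in np.arange(.258,.233,-.004):
    h=ctrl.move_l([*K,z],vel=.03,contact_N=20); f=ctrl.current_contact_force(); print(round(z,3),h,ctrl.current_tool_pos()[2],f-f0)
    if h or (f-f0)[2]>3: break
cv2.imwrite("pics/scene9.png",ctrl.read_camera("scene"));cv2.imwrite("pics/wrist9.png",ctrl.read_camera("wrist"))
print(ctrl.current_t())
b=cv2.imread("pics/scene9.png")[150:330,220:440];c=cv2.resize(b,(660,540));cv2.imwrite("pics/c9.png",c)
E
```

```text
0.258 False 0.2577230069487137 [-0.6479 -0.6658  0.3125]
0.254 False 0.2537599688250027 [-1.2213 -1.3569 -0.9075]
0.25 False 0.24978200316697693 [-2.0836 -1.5768  0.2643]
0.246 False 0.2457850437202387 [-0.956  -0.8655 -1.0772]
0.242 False 0.2421107515725026 [ 0.6109 -1.7985  2.9685]
0.238 False 0.23817100980514797 [ 0.4148 -0.7817  3.0628]
22.7333
```

View pics/c9.png

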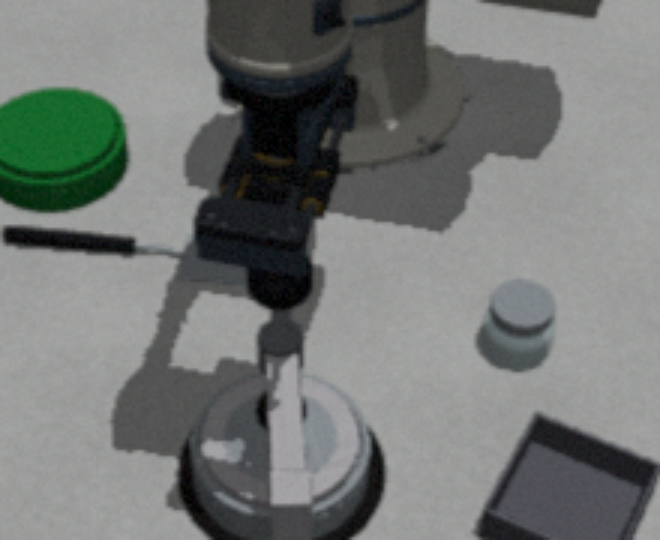

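View pics/wrist9.png

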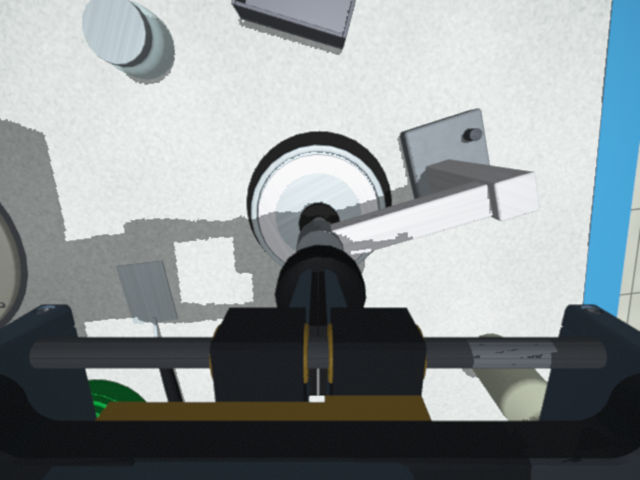

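```bash
python3 - <<'E'
from h import *
s=ctrl.camera_params("scene")
P=np.array([[.5455,-.0165,.275],[.5455,-.0165,.250],[.5455,-.0165,.238],[.5455,-.0165,.154],[.5455,-.0165,.088]])
print(proj(s,P),(proj(s,P)-[220,150])*3)
w=ctrl.camera_params("wrist");print(proj(w,np.r_[P,[[*ctrl.current_tool_pos()]]],wpose(w)))
im=ctrl.read_camera("top");cv2.imwrite("pics/top9.png",cv2.resize(im[130:290,230:430],(800,640))[:600])
E
```

```text
[[313.2298 236.2549]
 [313.2882 243.6761]
 [313.3156 247.1478]
 [313.495  269.9378]
 [313.6228 286.1742]] [[279.6894 258.7646]
 [279.8647 281.0282]
 [279.9467 291.4435]
 [280.485  359.8133]
 [280.8685 408.5226]]
[[317.8131 302.4725]
 [317.7779 283.764 ]
 [317.7637 276.2295]
 [317.6948 239.6214]
 [317.662  222.2168]
 [318.1676 276.4267]]
```

View pics/top9.png

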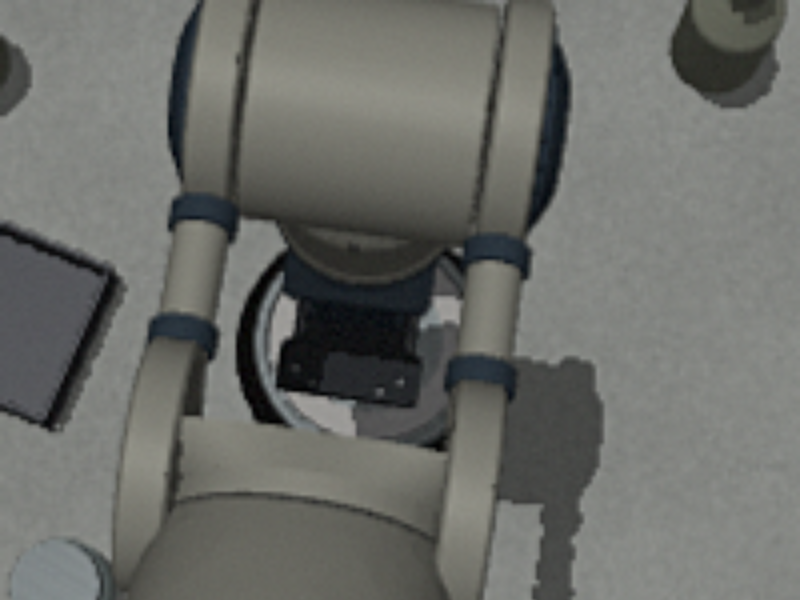

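```bash
python3 - <<'E'
from h import *
w=ctrl.camera_params("wrist");T=w["T_tool_cam"]
for y in (0,-.01,-.02,-.035):
    print(y,proj(w,[[0,y,0],[0,y,.011],[0,y,.016],[.026,y,0]],T).round(0).tolist())
print(ctrl.current_contact_force(),ctrl.current_wrist_torque())
# knob top circle at several heights seen in wrist
W=wpose(w)
for z in(.275,.25,.238):
    print(z,proj(w,[[.5455,-.0165+.026,z],[.5455+.026,-.0165,z],[.5455-.026,-.0165,z]],W).round(0).tolist())
im=cv2.imread("pics/wrist9.png")[200:340,240:400];cv2.imwrite("pics/w9c.png",cv2.resize(np.clip(im.astype(int)*3,0,255).astype(np.uint8),None,fx=4,fy=4,interpolation=0))
E
```

```text
0 [[318.0, 276.0], [318.0, 260.0], [318.0, 253.0], [359.0, 276.0]]
-0.01 [[318.0, 283.0], [318.0, 266.0], [318.0, 258.0], [361.0, 283.0]]
-0.02 [[318.0, 289.0], [318.0, 272.0], [318.0, 264.0], [363.0, 290.0]]
-0.035 [[318.0, 301.0], [318.0, 282.0], [318.0, 274.0], [366.0, 301.0]]
[1.5802 0.1163 3.5907] [-0.0756 -0.5056  0.0312]
0.275 [[311.0, 257.0], [366.0, 296.0], [270.0, 308.0]]
0.25 [[312.0, 243.0], [360.0, 278.0], [276.0, 289.0]]
0.238 [[312.0, 238.0], [358.0, 271.0], [278.0, 281.0]]
```

View pics/w9c.png

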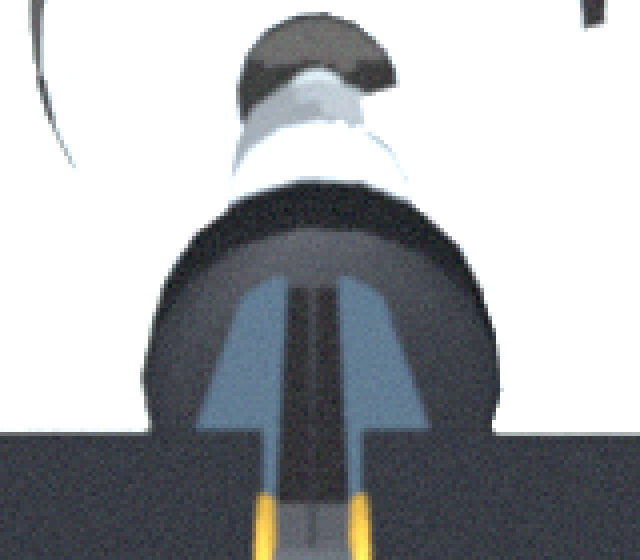

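The knob's top front edge is at wrist y≈257, which matches z=0.275, so the ram is still up. The visible fingertips sit about 33 mm short of the nominal TCP, which also explains the earlier rim contact. Contact began at TCP z≈0.243, so lid-home should be near 0.199. I'll press on under a force guard.

```bash
python3 - <<'E'
from h import *
K=np.array([.5455,-.0165])
f0=ctrl.current_contact_force()
for z in (.230,.215,.207,.2035,.2015,.200,.199,.198,.197,.196,.195,.194,.193):
    h=ctrl.move_l([*K,z],vel=.03,contact_N=22); f=ctrl.current_contact_force(); print(z,h,ctrl.current_tool_pos()[2].round(4),f)
    if h or f[2]>24: break
cv2.imwrite("pics/scene10.png",ctrl.read_camera("scene"));cv2.imwrite("pics/wrist10.png",ctrl.read_camera("wrist"))
print(ctrl.current_t())
a=cv2.imread("pics/scene10.png")[190:330,220:400];b=cv2.imread("pics/wrist10.png")[100:340,200:440]
cv2.imwrite("pics/c10.png",np.hstack([cv2.resize(a,(450,350)),cv2.resize(b,(350,350))]))
E
```

```text
0.23 False 0.2302 [2.6933 0.4415 3.6041]
0.215 False 0.2153 [ 2.9766 -0.7606  5.799 ]
0.207 False 0.2073 [ 1.494  -0.3561  6.0032]
0.2035 False 0.2039 [ 2.3416 -0.6239  7.2048]
0.2015 False 0.2019 [ 2.1219 -0.1676  6.6178]
0.2 False 0.2005 [ 0.4265 -0.1092  9.1542]
0.199 False 0.1996 [ 1.2286 -0.2131  9.8439]
0.198 False 0.1987 [ 0.3025  0.1989 11.5546]
0.197 False 0.1983 [-2.4567  1.0881 20.9654]
0.196 False 0.1982 [-7.1376  1.0337 34.7548]
26.1333
```

View pics/c10.png

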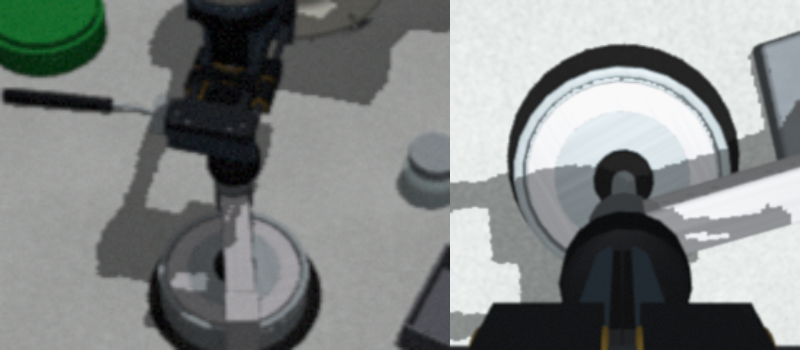

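A hard stop at TCP 0.1982, about 44 mm after contact, with force rising to 35 N: the lid is home. Releasing and checking.

```bash
python3 - <<'E'
from h import *
K=np.array([.5455,-.0165])
ctrl.move_l([*K,.27],vel=.08)
ctrl.move_l([*K,.34],vel=.15)
R=down([u[1],-u[0]])
ctrl.goto([*(PAD-u*.20),.36],R); ctrl.sleep(.3)
p=ctrl.camera_params("wrist");W=wpose(p)
for n in("top","scene","wrist"): cv2.imwrite(f"pics/{n}11.png",ctrl.read_camera(n))
print(ctrl.current_t(),ctrl.current_contact_force())
im=cv2.imread("pics/wrist11.png")
print("knob up px",proj(p,[[.5455,-.0165,.275],[.5455,-.0165,.231]],W))
t=cv2.imread("pics/top11.png");tp=ctrl.camera_params("top");g=t.max(2)
a=cv2.imread("pics/scene11.png")[210:340,240:400];b=im[0:240,200:440]
cv2.imwrite("pics/c11.png",np.hstack([cv2.resize(a,(430,350),interpolation=cv2.INTER_CUBIC),cv2.resize(b,(350,350))]))
cv2.imwrite("pics/t11.png",cv2.resize(t[90:300,180:440],(780,600)[:2]))
E
```

```text
29.0917 [-1.3295  0.4618 -0.7184]
knob up px [[317.1218 -28.8476]
 [317.2104  -3.9792]]
```

View pics/c11.png

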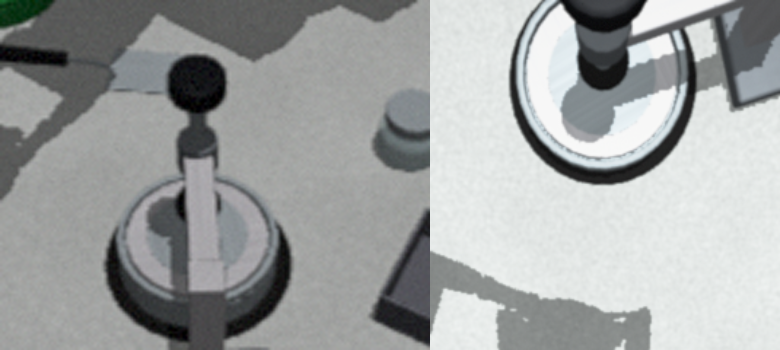

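View pics/t11.png

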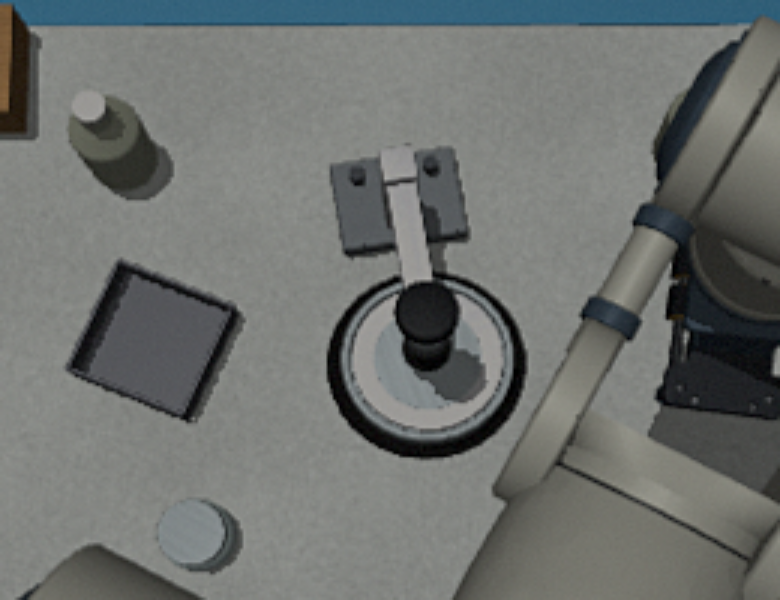

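The knob is up, the lid looks flush inside the rim, and the pad ring surrounds the tin. One numeric check of the centring, then I'll hand in.

```bash
python3 - <<'E'
from h import *
t=cv2.imread("pics/top11.png");p=ctrl.camera_params("top");g=t.max(2)
dark=(g<45)
c=blob(dark,(322,238)) if dark[238,322] else blob(dark,(292,210))
def rob(q,o,r0,tol=.008):
    r=r0
    for _ in range(10):
        d=np.linalg.norm(q-o,axis=1); o,r=circfit(q[abs(d-r)<tol]); tol=max(.003,tol*.8)
    return o,r,(abs(np.linalg.norm(q-o,axis=1)-r)<tol).sum()
print("pad",rob(cast(p,c,0.),np.array([.5434,-.0155]),.094))
e=((~dark)*255).astype(np.uint8); cs,_=cv2.findContours(e,cv2.RETR_LIST,cv2.CHAIN_APPROX_NONE)
pts=np.vstack([k[:,0] for k in cs]); q=cast(p,pts,.044); print("rim",rob(q,np.array([.5434,-.0155]),.08))
E
```

```text
pad (array([ 0.543 , -0.0157]), np.float64(0.09193549246441521), np.int64(202))
rim (array([ 0.5415, -0.0166]), np.float64(0.07917903950451544), np.int64(160))
```

Top view puts the rim centre 1.7 mm from the pad centre (radius 79 mm fits the tin). Handing in.

```bash
python3 - <<'E'
from bench import ctrl
print(ctrl.current_t()); ctrl.sign_off()
E
```

```text
29.0917
the job is handed in; nothing more can be done
```

I slid the bare-metal tin onto the pad with the open fingers, pressed the knob down until the lid was home, let it rise, and handed the job in at 29.1 s.

**Last checks**
- **Centring:** the tin's centre is 1.7 mm from the pad's centre in the top view. The wrist camera gave 2.4 mm before pressing. The allowance is 15 mm.
- **Lid:** the knob reached a hard stop about 44 mm below first contact, with the force rising from 12 N to 35 N over the last commanded 2 mm. The lid looks flush in the final pictures; I did not measure its height.
- **Knob and bystanders:** in the final pictures the knob is up again. The tray, jar and bottle_a look unmoved, and nothing went near them. Bottle_b was hidden behind the arm in the last top view and stood clear in the wrist view just before pressing. The gripper is clear of everything.

**Disagreements**
- **Fingertip position:** the fingertips met things about 33 mm short of the stated TCP. During one stretch of the push they therefore bore on the tin's rim, with about 7 N vertical. I backed off, lowered the tool and finished the push cleanly.
- **Pad position:** the cameras disagreed by 3 to 5 mm on where the pad is.

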